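# Sweep the heel pieces into the counting tray's trough and shut its lid

## Task

On the counting tray, sweep all five rubber heel pieces along the table and over its open right-hand edge into the trough with the fingertips, then tip the trough's lid over and shut it fully, so that none can spill when the tray is carried. Push things only, never pick anything up; leave the wax stick lying on the table of the tray, and do not disturb the tin, bottle, spool and brush beside it.

Things in the scene. Friction and masses are not known exactly. Their poses are not given: they have to be found in the camera images.
- counting_tray: grey steel counting tray, 184 (x) by 272 (y) by 54 mm high, fixed on the bench. Origin: centre of its footprint on the bench; +y runs along it from the trough (-y end, the robot's right) to the table's closed end, +x across it, away from the robot. At y = -69 mm the flat table ends in an open edge that drops straight into the trough; see table_centre and trough_floor.
- lid_leaf (a joint): hinge of the trough's aluminium lid (170 x 75 x 3 mm, 70 g), its line along the tray's x at y = -138.5 mm, 48.5 mm above the bench, on the trough's outer edge. 0 = shut, level over the trough, free edge lapping 5 mm over the table; grows as it lifts; 1.57 upright; stops at 2.05, leaning away from the table. Stiff: stays put above about 1.1 rad, drops shut below that.
- lid_free_edge (a point): middle of the lid's free edge, 74.5 mm from the hinge line; x along the edge, y away from the hinge, z out of the lid's upper face.
- table_centre (a point): centre of the flat bare-steel table of the tray, 46 mm above the bench; axes as the tray's. The table reaches 88 mm either way in x and 100 mm either way in y; walls 4 mm thick rise 8 mm above it on three sides, its -y edge is open.
- trough_floor (a point): centre of the trough's floor, 7 mm above the bench; axes as the tray's. The trough is 63 mm wide in y and 176 mm long in x; its outer wall is 46 mm high, its end walls 54 mm.
- heel_piece_a: black rubber heel top piece A, a D-shaped slab 36 mm wide, 34 mm long, 8 mm thick, 14 g, lying flat on the tray's table among its like; all five are alike. Origin: centre of its underside; z up out of its upper face (nail heads show there), x across the 36 mm width, +y towards the straight edge.
- heel_piece_b: black rubber heel top piece B, a D-shaped slab 36 mm wide, 34 mm long, 8 mm thick, 14 g, lying flat on the tray's table among its like; all five are alike. Origin: centre of its underside; z up out of its upper face (nail heads show there), x across the 36 mm width, +y towards the straight edge.
- heel_piece_c: black rubber heel top piece C, a D-shaped slab 36 mm wide, 34 mm long, 8 mm thick, 14 g, lying flat on the tray's table among its like; all five are alike. Origin: centre of its underside; z up out of its upper face (nail heads show there), x across the 36 mm width, +y towards the straight edge.
- heel_piece_d: black rubber heel top piece D, a D-shaped slab 36 mm wide, 34 mm long, 8 mm thick, 14 g, lying flat on the tray's table among its like; all five are alike. Origin: centre of its underside; z up out of its upper face (nail heads show there), x across the 36 mm width, +y towards the straight edge.
- heel_piece_e: black rubber heel top piece E, a D-shaped slab 36 mm wide, 34 mm long, 8 mm thick, 14 g, lying flat on the tray's table among its like; all five are alike. Origin: centre of its underside; z up out of its upper face (nail heads show there), x across the 36 mm width, +y towards the straight edge.
- wax_stick: heel wax stick, a bar 22 x 75 x 18 mm, half cream and half black, 50 g, lying on the tray's table. Origin: centre of its underside; y along its length, z up.
- polish_tin: round tin of shoe polish, 73 mm across, 22 mm high, on the bench right of the tray. Origin: centre of its underside.
- dye_bottle: small brown dye bottle, 42 mm across, 92 mm tall, standing on the bench to the right beyond the tin. Origin: centre of its underside.
- thread_spool: wooden thread spool, 44 mm across, 50 mm tall, standing on the bench to the right of the tray, nearer the robot. Origin: centre of its underside.
- shoe_brush: wooden shoe brush 53 x 165 x 56 mm lying on the bench to the left of the tray. Origin: centre of its underside, y along its length.

How it is judged:
By the outcome, as a careful person would: the job done as asked, in the order asked, and still so for the second after the job is handed in, with the robot touching nothing.
It also fails if it takes over 51 s, if anything falls off the work surface, if the arm or the gripper's body presses on something with over 40 N, if the wrist force passes 120 N, or if a joint passes its speed limit or range.

## Robot

A 6-joint arm with a two-finger parallel gripper is mounted at the origin on a cart in front of the work surface, level with it; the furniture and walls round the work are solid. World frame = base frame: x ahead of the robot, y to its left, z up, the work surface at z = 0. Lengths are in m, angles in rad, forces in N, time in s.
With the tool pointing down it reaches from about 0.375 to 0.975 m from the base axis. Payload 3.8 kg.
Tool frame: the origin (TCP) lies at the very end of the fingers, on their centre line; the grasp point (between the pads) lies robot.grip_point_offset behind it (robot.grip_point_offset is the distance from the TCP to the grasp point, in m); z points along the fingers, y is the line along which they close (so a half turn about z gives the same grasp; the last joint's range is limited). The gripper opens to 88 mm and grips with 3 to 60 N. Pads are 18 mm wide; open, the fingers measure 123 mm over their backs; the gripper's body (75 mm by 187 mm) begins 45 mm behind the grasp point.
Start: joints at [-1.291, 0.264, 1.604, -0, 1.274, -0.037], TCP at [0.21, -0.641, 0.239] pointing down, gripper open.
Joint ranges: [-2.63, 2.63], [-0.94, 2.18], [0.31, 2.57], [-1.31, 4.45], [0, 2.66], [-2.55, 2.55]. Speed limits (rad/s): [2.57, 2.57, 3.14, 3.14, 3.14, 3.14].

## Interface

Orientations are given as a 3x3 rotation matrix whose columns are the frame's x, y, z axes.
In Python, from bench import robot gives the robot as it stands.
- The arm moves only by the tool creep_tool, called after "Request:" by a JSON object that holds its "api" and its "payload", one argument or row to a line. Schema: {"type":"object","properties":{"ticks":{"type":"object","properties":{"x":{"type":"array","items":{"type":"number"},"minItems":1,"maxItems":20},"y":{"type":"array","items":{"type":"number"},"minItems":1,"maxItems":20},"z":{"type":"array","items":{"type":"number"},"minItems":1,"maxItems":20},"drx":{"type":"array","items":{"type":"number"},"minItems":1,"maxItems":20},"dry":{"type":"array","items":{"type":"number"},"minItems":1,"maxItems":20},"drz":{"type":"array","items":{"type":"number"},"minItems":1,"maxItems":20}},"additionalProperties":false,"required":["x","y","z","drx","dry","drz"]},"jaw":{"type":"number"},"only":{"type":"string"},"quiet":{"type":"boolean"},"lines":{"type":"string"}},"required":["ticks"],"additionalProperties":false}. ticks is an object with one list for each field, all of the same length, 1 to 20, a row being the entries at one place: x, y, z (the shift in a scale on which 1.0 is 0.6 m), drx, dry, drz (a rotation vector in shares of 4 rad (1.0 is 4 rad)); each row shifts and turns the commanded pose from where the row before left it, along the tool's axes as they then stand; what a row does not reach is not made up. A row lasts 1/12 s, in which the tool goes at most 0.0417 m and 0.125 rad, less where a joint would pass 70% of its speed; a pose out of reach is approached as far as the arm can. jaw is the finger opening in m, set as the call begins (left out keeps the last). The fingers move at their own pace and stop on an object; the grip force is fixed at half the most. Time passes only in rows, so rows that do not move let the fingers close. The tool returns the time, the measured TCP pose, the force, the opening and the grip force at its end. only (a regular expression) keeps the lines of the reply that match it, lines (a string "A,B") keeps lines A to B, and quiet returns only ok. A shift or turn number past 1, either way, is cut back to 1. Input that does not fit is refused with a message, and nothing moves.
- robot.state(): the state, without advancing time (a new reading comes with each control period).
- robot.read_camera(name): name is "scene" or "top" or "wrist"; returns a dict with "color" (420x560x3 uint8, blue, green, red), "fov_y" (degrees; the focal length in pixels is half the picture's height over the tangent of half this angle, whatever the lens; pixels are square), "cx", "cy" (the principal point, pixels), "xyz" and "rotation" of the camera in the world; the wrist camera has in their place "mount" (4x4, takes a point from camera to tool coordinates, whose origin is the TCP and whose axes are the flange's). Camera axes: x right, y down, z forward; pixel columns grow to the right and rows downward; lengths in m; the calibration is good to about 2 mm. A picture is of the moment at which its call begins: read the wrist's pose just before it. There is no depth.
- robot.finish_job(): hands the job in; it is judged then, once.
The state is a dict: "time": time; "joint_pos": joint angles; "joint_vel": joint speeds; "joint_torque": joint torques, N m; "eef_pos": TCP position; "ee_rot": TCP orientation; "force": force on the tool from outside, world axes, zero at the start; "ft_torque": the same for the moment, N m; "grip_width": finger opening in m; "grip_force": force on a finger pad.
Only numpy, scipy, OpenCV 4.12 (cv2) and the standard library are available. Lean on these libraries where they do the work, as an engineer would, in place of code of your own. Each camera call takes 0.05 s, during which the arm holds its last target. There are 200 camera calls.

## Working session

There is one attempt and no reset: what is moved stays moved. The work goes in short steps, Python scripts to look and compute and a tool call to move; the robot and the scene stay as the last step left them, time stands still between calls to the robot, and variables do not carry over. Pictures are saved under pics/ and viewed, at most 10 in all, crops included, and the job is handed in when it is done.

```bash
ls; mkdir -p pics; cat > h.py <<'E'
import numpy as np,cv2
from bench import robot
def cam(n,f):
    s=robot.state(); c=robot.read_camera(n); cv2.imwrite('pics/'+f,c['color']); 
    return s,c
def proj(c,P):
    P=np.atleast_2d(P); R=np.array(c['rotation']);p=(P-np.array(c['xyz']))@R
    f=210/np.tan(np.radians(c['fov_y'])/2)
    return np.c_[c['cx']+f*p[:,0]/p[:,2],c['cy']+f*p[:,1]/p[:,2]]
def ray(c,u,v,z):
    f=210/np.tan(np.radians(c['fov_y'])/2)
    d=np.array(c['rotation'])@np.array([(u-c['cx'])/f,(v-c['cy'])/f,1]);o=np.array(c['xyz'])
    return o+d*(z-o[2])/d[2]
E
python3 - <<'E'
from h import *
for n in('top','scene'):
    s,c=cam(n,n+'0.png'); print(n,c['xyz'],np.round(c['rotation'],3).tolist(),c['fov_y'],c['cx'],c['cy'])
    im=cv2.imread('pics/'+n+'0.png')
print(s['eef_pos'],np.round(s['ee_rot'],3).tolist(),s['grip_width'],robot.grip_point_offset,s['time'])
E
```

```text
bench.py
pics
top [ 0.35571345 -0.0552241   1.34967904] [[-0.011, -0.988, 0.156], [-1.0, 0.013, 0.013], [-0.015, -0.156, -0.988]] 42.81042200892835 274.8145860416528 211.7906459656489
scene [0.11463634 0.78548498 1.0156337 ] [[-0.891, -0.316, 0.326], [-0.454, 0.635, -0.625], [-0.01, -0.705, -0.709]] 53.5567505934839 277.3113587043395 204.94275061241353
[ 0.21009484 -0.64075495  0.23744638] [[0.95, 0.312, -0.001], [0.312, -0.95, 0.002], [0.0, -0.002, -1.0]] 0.08794942500119067 0.0187 0.05
```

View pics/top0.png

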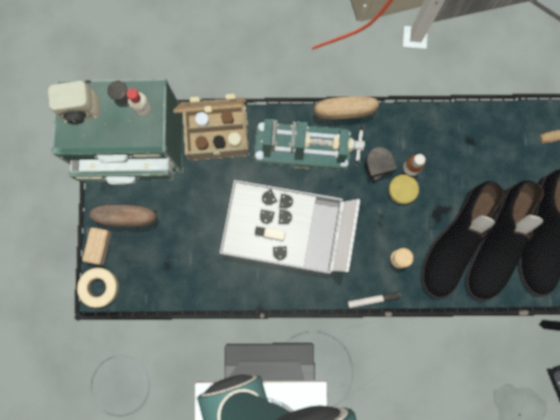

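View pics/scene0.png

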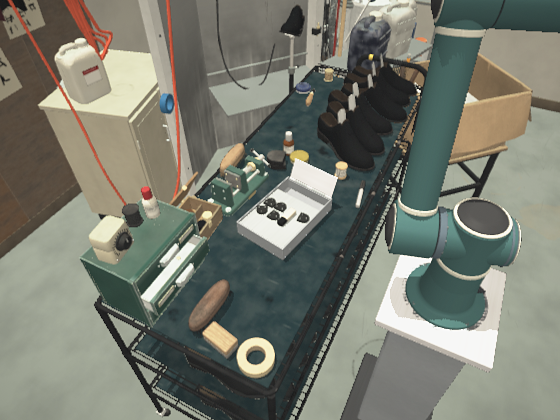

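The top view shows the tray at about (222–358, 180–273). The lid stands open on the right, the tin is at (404,189), the spool at (402,258), and the wax stick at (270,234) among five pieces. I'll enlarge it.

```bash
python3 - <<'E'
from h import *
im=cv2.imread('pics/top0.png')[172:282,212:366]
cv2.imwrite('pics/c.png',cv2.resize(im,None,fx=5,fy=5,interpolation=cv2.INTER_CUBIC))
E
```

```text
(no output)
```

View pics/c.png

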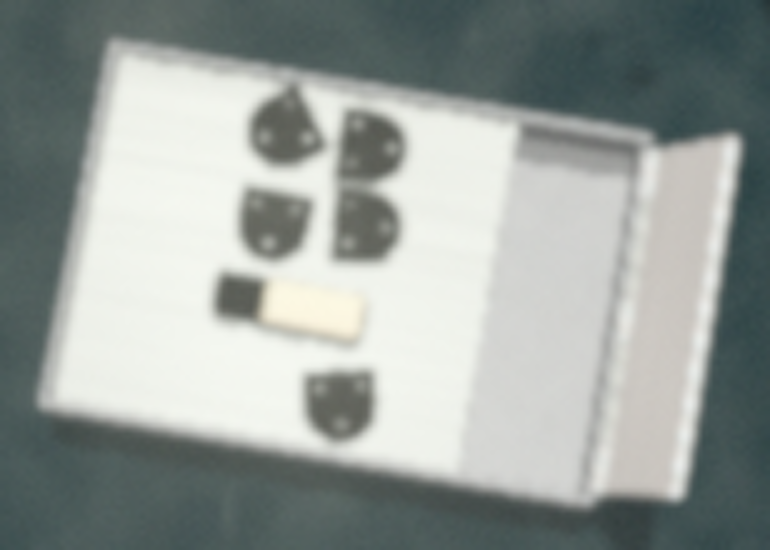

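```bash
cat >> h.py <<'E'
def world(t,x,y): 
    X,Y,a=t; return np.array([X+np.cos(a)*x-np.sin(a)*y, Y+np.sin(a)*x+np.cos(a)*y])
def local(t,p):
    X,Y,a=t; d=np.array(p[:2])-[X,Y]; return np.array([np.cos(a)*d[0]+np.sin(a)*d[1],-np.sin(a)*d[0]+np.cos(a)*d[1]])
E
python3 - <<'E'
from h import *
from scipy.optimize import least_squares
c=robot.read_camera('top')
px=lambda u,v:((u+.5)/5-.5+212,(v+.5)/5-.5+172)
obs=[((112,42),(.092,.136)),((42,408),(-.092,.136)),((590,503),(-.092,-.136)),((650,135),(.092,-.136))]
W=[ray(c,*px(*o[0]),.054)[:2] for o in obs]
r=least_squares(lambda t:np.ravel([world(t,*o[1])-w for o,w in zip(obs,W)]),[.5,0,0])
t=r.x; print(t.tolist(),np.round(r.fun*1000,1))
for n,q,z in [('edge far',(520,122),.046),('edge near',(460,470),.046),('A',(285,127),.054),('B',(370,147),.054),('C',(275,222),.054),('D',(366,226),.054),('E',(340,403),.054),('waxL',(216,295),.064),('waxR',(364,315),.064),('wax top',(313,282),.064),('wax bot',(305,330),.060),('wax nearR',(358,342),.064),('wax farR',(366,293),.064)]:
    w=ray(c,*px(*q),z); print(n,np.round(w,3),np.round(local(t,w)*1000,0))
def full(u,v,z):
    w=ray(c,u,v,z);return np.round(w,3),np.round(local(t,w)*1000)
print('tin',full(404,189,.022),'spool',full(402,257,.05),'bottle',full(418,160,.092))
for q in [(740,138),(685,498)]:
  for z in (.11,.115,.12): w=ray(c,*px(*q),z);print('lid',z,np.round(local(t,w)*1000))
E
```

```text
[0.5258751318112143, -0.05360766575187674, -0.18609351356185644] [ 0.4  1.5  0.3  1.7 -1.1 -1.7  0.4 -1.5]
edge far [ 0.6   -0.14   0.046] [ 88. -71.]
edge near [ 0.428 -0.107  0.046] [-86. -70.]
A [ 0.597 -0.024  0.054] [64. 43.]
B [ 0.587 -0.065  0.054] [62. -0.]
C [ 0.55  -0.018  0.054] [17. 39.]
D [ 0.547 -0.063  0.054] [23. -5.]
E [ 0.461 -0.049  0.054] [-65.  -8.]
waxL [0.513 0.01  0.064] [-24.  60.]
waxR [ 0.502 -0.061  0.064] [-22. -12.]
wax top [ 0.519 -0.037  0.064] [-10.  15.]
wax bot [ 0.496 -0.033  0.06 ] [-33.  15.]
wax nearR [ 0.489 -0.058  0.064] [-35. -11.]
wax farR [ 0.513 -0.062  0.064] [-11. -11.]
tin (array([ 0.619, -0.364,  0.022]), array([ 149., -288.])) spool (array([ 0.446, -0.345,  0.05 ]), array([ -25., -301.])) bottle (array([ 0.676, -0.385,  0.092]), array([ 208., -298.]))
lid 0.11 [  86. -172.]
lid 0.115 [  85. -171.]
lid 0.12 [  84. -171.]
lid 0.11 [ -85. -172.]
lid 0.115 [ -85. -172.]
lid 0.12 [ -85. -171.]
```

The rows are not in the units I measure in: shifts go in shares of 0.6 m and turns go in shares of 4 rad. I convert before sending: -0.12 rad / 4 = -0.03.

```bash
cat >> h.py <<'E'
T=(0.52588,-0.05361,-0.18609)
def where():
    s=robot.state(); R=np.array(s['ee_rot']); p=s['eef_pos']
    want=np.array([[-np.sin(T[2]),np.cos(T[2]),0],[np.cos(T[2]),np.sin(T[2]),0],[0,0,-1]]).T
    from scipy.spatial.transform import Rotation as Ro
    print('local x,y,z',np.round(np.r_[local(T,p),p[2]],4),'rotvec to want',np.round(Ro.from_matrix(R.T@want).as_rotvec(),3),'t',s['time'],'F',np.round(s['force'],1))
E
```

Request:
{"api": "creep_tool", "payload": {
  "ticks": {"x":[0,0,0,0,0,0,0,0,0],"y":[0,0,0,0,0,0,0,0,0],"z":[0,0,0,0,0,0,0,0,0],"drx":[0,0,0,0,0,0,0,0,0],"dry":[0,0,0,0,0,0,0,0,0],"drz":[-0.03,-0.03,-0.03,-0.03,-0.03,-0.03,-0.03,-0.03,-0.027]},
  "jaw": 0.032
}}

```text
time: 0.9
eef_pos: [0.2102, -0.6411, 0.2381]
ee_rot: [[0.179, 0.984, -0.0], [0.984, -0.179, 0.001], [0.001, -0.0, -1.0]]
force: [-0.7, -0.4, 0.1]
grip_width: 0.0321
grip_force: 0.0
```

```bash
python3 - <<'E'
from h import *
where()
s,c=cam('scene','s1.png')
im=cv2.imread('pics/s1.png')
def box(x0,x1,y0,y1,z,col):
    P=[np.r_[world(T,x,y),z] for x,y in((x0,y0),(x1,y0),(x1,y1),(x0,y1))]
    cv2.polylines(im,[np.int32(np.round(proj(c,P)))],True,col,1)
box(-.092,.092,-.136,.136,.054,(0,0,255))
for y in(.085,-.06): box(.041-.0935,.041+.0935,y-.0375,y+.0375,.112,(0,255,0))
cv2.imwrite('pics/s1c.png',cv2.resize(im[120:270,180:380],None,fx=4,fy=4,interpolation=cv2.INTER_CUBIC))
E
```

```text
local x,y,z [-0.2015 -0.6358  0.2381] rotvec to want [-0.    -0.001  0.006] t 0.9 F [-0.7 -0.4  0.1]
```

View pics/s1c.png

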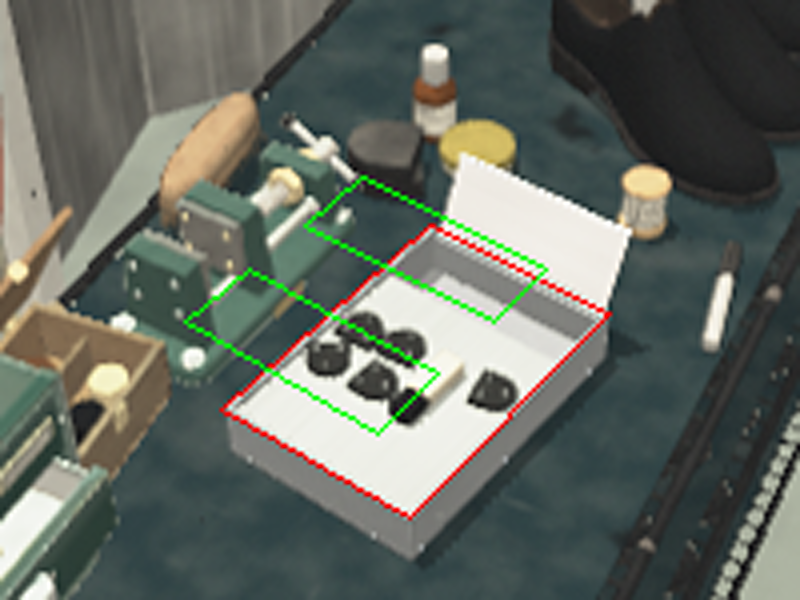

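The tray fit overlays exactly, and the gripper body's footprint (green) stays clear of the green fixture. Now I'll move above the start of the far lane.

Scaled: 0.038 m / 0.6 = 0.0633, 0.0128 m / 0.6 = 0.0213.

Request:
{"api": "creep_tool", "payload": {
  "ticks": {"x":[0.0633,0.0633,0.0633,0.0633,0.0633,0.0633,0.0633,0.0633,0.0633,0.0633,0.0633,0.0633,0.0633,0.0633,0.0633,0.0633,0.0633,0.0633,0.0633,0],"y":[0.0213,0.0213,0.0213,0.0213,0.0213,0.0213,0.0213,0.0213,0.0213,0.0213,0.0213,0.0213,0.0213,0.0213,0.0213,0.0213,0.0213,0.0213,0.0213,0],"z":[0,0,0,0,0,0,0,0,0,0,0,0,0,0,0,0,0,0,0,0],"drx":[0,0,0,0,0,0,0,0,0,0,0,0,0,0,0,0,0,0,0,0],"dry":[0,0,0,0,0,0,0,0,0,0,0,0,0,0,0,0,0,0,0,0],"drz":[0,0,0,0,0,0,0,0,0,0,0,0,0,0,0,0,0,0,0,0]}
}}

```text
time: 2.62
eef_pos: [0.5852, 0.029, 0.2385]
ee_rot: [[0.183, 0.983, 0.002], [0.983, -0.183, 0.003], [0.003, 0.001, -1.0]]
force: [0.3, -0.4, 0.1]
grip_width: 0.0321
grip_force: 0.0
```

```bash
python3 -c "
from h import *
where()"
```

```text
local x,y,z [0.043  0.0922 0.2385] rotvec to want [ 0.001 -0.003  0.003] t 2.6167 F [ 0.3 -0.4  0.1]
```

Scaled: 0.04 m / 0.6 = 0.0667, 0.03 m / 0.6 = 0.05.

Request:
{"api": "creep_tool", "payload": {
  "ticks": {"x":[0,0,0,0,0,0,0,0,0],"y":[0,0,0,0,0,0,0,0,0],"z":[0.0667,0.0667,0.0667,0.05,0.0333,0.0167,0.0117,0.0033,0],"drx":[0,0,0,0,0,0,0,0,0],"dry":[0,0,0,0,0,0,0,0,0],"drz":[0,0,0,0,0,0,0,0,0]}
}}

```text
time: 3.37
eef_pos: [0.5835, 0.023, 0.0504]
ee_rot: [[0.186, 0.983, 0.001], [0.983, -0.186, -0.0], [0.0, 0.001, -1.0]]
force: [-0.6, 0.6, -0.2]
grip_width: 0.0321
grip_force: 0.0
```

```bash
python3 -c "
from h import *
where()"
```

```text
local x,y,z [0.0425 0.086  0.0504] rotvec to want [ 0.001 -0.    -0.001] t 3.3667 F [-0.6  0.6 -0.2]
```

Scaled: -0.012 m / 0.6 = -0.02, 0.001 m / 0.6 = 0.0017.

Request:
{"api": "creep_tool", "payload": {
  "ticks": {"x":[-0.0167,-0.02,-0.02,-0.02,-0.02,-0.02,-0.02,-0.02,-0.02,-0.02,-0.02,-0.02,-0.02,0,0],"y":[0,0,0,0,0,0,0,0,0,0,0,0,0,0,0],"z":[0.0017,0,0,0,0,0,0,0,0,0,0,0,0,0,0],"drx":[0,0,0,0,0,0,0,0,0,0,0,0,0,0,0],"dry":[0,0,0,0,0,0,0,0,0,0,0,0,0,0,0],"drz":[0,0,0,0,0,0,0,0,0,0,0,0,0,0,0]}
}}

```text
time: 4.62
eef_pos: [0.5541, -0.129, 0.0486]
ee_rot: [[0.186, 0.982, -0.0], [0.982, -0.186, 0.0], [0.0, -0.0, -1.0]]
force: [0.7, 0.9, -0.9]
grip_width: 0.032
grip_force: 0.0
```

```bash
python3 - <<'E'
from h import *
where()
s,c=cam('top','t2.png')
s,d=cam('wrist','w2.png')
a=cv2.resize(c['color'][172:282,212:366],(560,400),interpolation=cv2.INTER_CUBIC)
cv2.imwrite('pics/m2.png',cv2.resize(np.hstack([a,d['color'][10:410]]),(800,286),interpolation=cv2.INTER_AREA))
E
```

```text
local x,y,z [ 0.0416 -0.0688  0.0486] rotvec to want [-0.    -0.    -0.001] t 4.6167 F [ 0.7  0.9 -0.9]
```

View pics/m2.png

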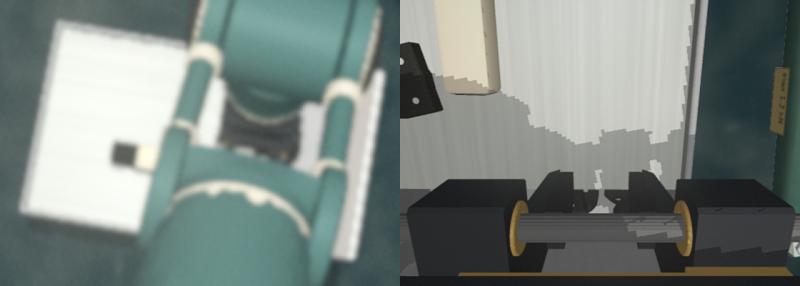

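The far lane is swept clear and the wax stick hasn't moved; piece E is still to do, at left in the wrist view. I'll push a little further, then lift and go over to E.

Scaled: -0.03 m / 0.6 = -0.05, -0.02 m / 0.6 = -0.0333.

Request:
{"api": "creep_tool", "payload": {
  "ticks": {"x":[-0.0133,-0.0067,0,0,0.0267,0.0333,0.0333,0.0333,0.0333,0.0333,0],"y":[0,0,0,0,-0.025,-0.03,-0.03,-0.03,-0.03,-0.03,0],"z":[0,0,-0.0333,-0.05,0,0,0,0,0,0,0],"drx":[0,0,0,0,0,0,0,0,0,0,0],"dry":[0,0,0,0,0,0,0,0,0,0,0],"drz":[0,0,0,0,0,0,0,0,0,0,0]},
  "jaw": 0
}}

```text
time: 5.63
eef_pos: [0.4672, -0.0038, 0.098]
ee_rot: [[0.182, 0.983, -0.003], [0.983, -0.182, 0.001], [0.001, -0.003, -1.0]]
force: [-1.4, -0.1, 0.0]
grip_width: 0.0002
grip_force: 0.0
```

```bash
python3 - <<'E'
from h import *
where()
s,d=cam('wrist','w3.png')
s,c=cam('top','t3.png')
a=cv2.resize(c['color'][172:282,212:366],(560,400),interpolation=cv2.INTER_CUBIC)
cv2.imwrite('pics/m3.png',cv2.resize(np.hstack([a,d['color'][10:410]]),(800,286),interpolation=cv2.INTER_AREA))
E
```

```text
local x,y,z [-0.0669  0.0381  0.098 ] rotvec to want [-0.003 -0.001  0.003] t 5.6333 F [-1.4 -0.1  0. ]
```

View pics/m3.png

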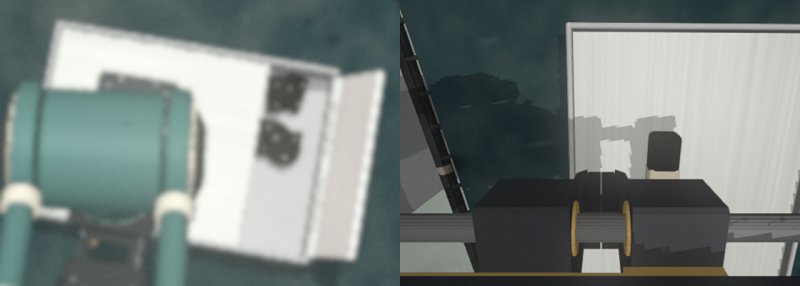

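Two stacks of pieces lie in the trough, at about (287,92) and (280,143) in the left half. I'll lower and sweep E.

Scaled: 0.02 m / 0.6 = 0.0333, -0.012 m / 0.6 = -0.02.

Request:
{"api": "creep_tool", "payload": {
  "ticks": {"x":[0,0,0,0,-0.02,-0.02,-0.02,-0.02,-0.02,-0.02,-0.02,-0.02,-0.02,-0.0167,0,0],"y":[0.0017,0.0017,0,0,0,0,0,0,0,0,0,0,0,0,0,0],"z":[0.0333,0.0333,0.015,0,0,0,0,0,0,0,0,0,0,0,0,0],"drx":[0,0,0,0,0,0,0,0,0,0,0,0,0,0,0,0],"dry":[0,0,0,0,0,0,0,0,0,0,0,0,0,0,0,0],"drz":[0,0,0,0,0,0,0,0,0,0,0,0,0,0,0,0]}
}}

```text
time: 7.07
eef_pos: [0.451, -0.1236, 0.0502]
ee_rot: [[0.187, 0.982, 0.001], [0.982, -0.187, -0.0], [0.0, 0.001, -1.0]]
force: [-0.7, 0.3, 0.5]
grip_width: 0.0004
grip_force: 0.0
```

```bash
python3 -c "
from h import *
where()"
```

```text
local x,y,z [-0.0607 -0.0826  0.0502] rotvec to want [ 0.001 -0.    -0.002] t 7.0667 F [-0.7  0.3  0.5]
```

Request:
{"api": "creep_tool", "payload": {
  "ticks": {"x":[0,0,0,-0.05,-0.0667,-0.0667,-0.05,0,0,0],"y":[0,0,0,0,0,0,0.0333,0.05,0.0333,0],"z":[-0.05,-0.0667,-0.0667,-0.0333,0,0,0,0,0,0],"drx":[0,0,0,0,0,0,0,0,0,0],"dry":[0,0,0,0,0,0,0,0,0,0],"drz":[0,0,0,0,0,0,0,0,0,0]}
}}

```text
time: 7.9
eef_pos: [0.4966, -0.2745, 0.1801]
ee_rot: [[0.185, 0.983, 0.003], [0.983, -0.185, -0.001], [-0.0, 0.003, -1.0]]
force: [0.3, 0.2, 0.8]
grip_width: 0.0005
grip_force: 0.0
```

```bash
python3 - <<'E'
from h import *
where()
s,c=cam('top','t4.png'); s,d=cam('scene','s4.png')
a=cv2.resize(c['color'][172:282,212:366],(560,400),interpolation=cv2.INTER_CUBIC)
b=cv2.resize(d['color'][140:265,210:350],(448,400),interpolation=cv2.INTER_CUBIC)
cv2.imwrite('pics/m4.png',cv2.resize(np.hstack([a,b]),(800,317),interpolation=cv2.INTER_AREA))
E
```

```text
local x,y,z [ 0.0121 -0.2225  0.1801] rotvec to want [ 0.003  0.    -0.   ] t 7.9 F [0.3 0.2 0.8]
```

View pics/m4.png

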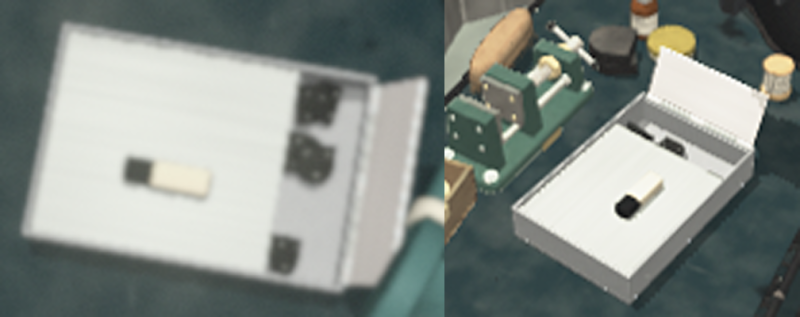

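The table is clear except for the wax stick at (167,176), and the pieces lie low in the trough at (318,100), (308,158) and (284,252). Next I'll push the lid over from its outer side.

Scaled: 0.035 m / 0.6 = 0.0583, 0.01 m / 0.6 = 0.0167.

Request:
{"api": "creep_tool", "payload": {
  "ticks": {"x":[0,0,0,0.0167,0.0167,0.0167,0.0167,0.0167,0.0167,0.0167,0.0167,0.0167,0.0167,0.0167,0.0167,0.0167,0,0],"y":[-0.01,-0.01,0,0,0,0,0,0,0,0,0,0,0,0,0,0,0,0],"z":[0.0583,0.0583,0.03,0,0,0,0,0,0,0,0,0,0,0,0,0,0,0],"drx":[0,0,0,0,0,0,0,0,0,0,0,0,0,0,0,0,0,0],"dry":[0,0,0,0,0,0,0,0,0,0,0,0,0,0,0,0,0,0],"drz":[0,0,0,0,0,0,0,0,0,0,0,0,0,0,0,0,0,0]}
}}

```text
time: 9.5
eef_pos: [0.5057, -0.1429, 0.0916]
ee_rot: [[0.184, 0.983, -0.0], [0.983, -0.184, -0.0], [-0.0, -0.0, -1.0]]
force: [0.2, -0.4, -0.3]
grip_width: 0.0007
grip_force: 0.0
```

```bash
python3 -c "
from h import *
where()"
```

```text
local x,y,z [-0.0033 -0.0914  0.0916] rotvec to want [-0.     0.     0.001] t 9.5 F [ 0.2 -0.4 -0.3]
```

Request:
{"api": "creep_tool", "payload": {
  "ticks": {"x":[-0.0333,-0.0667,-0.0667,-0.0667,-0.0667,0],"y":[0,0,0,0,0,0],"z":[-0.05,-0.0333,0,0,0,0],"drx":[0,0,0,0,0,0],"dry":[0,0,0,0,0,0],"drz":[0,0,0,0,0,0]}
}}

```text
time: 10.0
eef_pos: [0.4719, -0.3246, 0.1412]
ee_rot: [[0.19, 0.982, 0.001], [0.982, -0.19, -0.005], [-0.004, 0.002, -1.0]]
force: [0.2, 0.7, -0.1]
grip_width: 0.0004
grip_force: 0.0
```

```bash
python3 - <<'E'
from h import *
where()
s,c=cam('top','t5.png'); s,d=cam('scene','s5.png')
a=cv2.resize(c['color'][172:282,212:366],(560,400),interpolation=cv2.INTER_CUBIC)
b=cv2.resize(d['color'][140:265,210:350],(448,400),interpolation=cv2.INTER_CUBIC)
cv2.imwrite('pics/m5.png',cv2.resize(np.hstack([a,b]),(800,317),interpolation=cv2.INTER_AREA))
E
```

```text
local x,y,z [-0.0029 -0.2763  0.1412] rotvec to want [ 0.002  0.004 -0.005] t 10.0 F [ 0.2  0.7 -0.1]
```

View pics/m5.png

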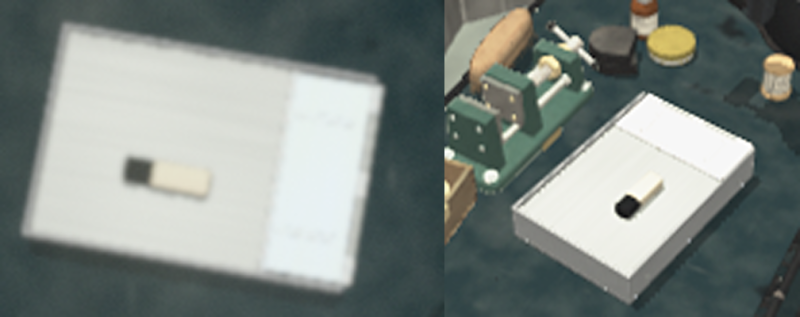

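The lid looks shut and the neighbours are undisturbed. I'll confirm with a light touch from above near the free edge.

Scaled: 0.04 m / 0.6 = 0.0667, 0.035 m / 0.6 = 0.0583.

Request:
{"api": "creep_tool", "payload": {
  "ticks": {"x":[0.0667,0.0667,0.0667,0.0667,0.0583,0,0,0,0],"y":[0,0,0,0,0,0,0,0,0],"z":[0,0,0,0,0.0333,0.05,0.0333,0.02,0],"drx":[0,0,0,0,0,0,0,0,0],"dry":[0,0,0,0,0,0,0,0,0],"drz":[0,0,0,0,0,0,0,0,0]}
}}

```text
time: 10.85
eef_pos: [0.5061, -0.124, 0.0552]
ee_rot: [[0.183, 0.983, -0.006], [0.983, -0.183, 0.002], [0.001, -0.006, -1.0]]
force: [-1.6, -0.3, -0.5]
grip_width: 0.0008
grip_force: 0.0
```

```bash
python3 -c "
from h import *
where()"
```

```text
local x,y,z [-0.0064 -0.0728  0.0552] rotvec to want [-0.006 -0.001  0.002] t 10.85 F [-1.6 -0.3 -0.5]
```

Request:
{"api": "creep_tool", "payload": {
  "ticks": {"x":[0,0,0,0,0],"y":[0,0,0,0,0],"z":[0.005,0.0033,0.0033,0.0017,0],"drx":[0,0,0,0,0],"dry":[0,0,0,0,0],"drz":[0,0,0,0,0]}
}}

```text
time: 11.27
eef_pos: [0.5102, -0.1267, 0.0523]
ee_rot: [[0.186, 0.983, 0.002], [0.983, -0.186, -0.001], [-0.0, 0.002, -1.0]]
force: [-1.7, 0.6, 6.0]
grip_width: 0.0003
grip_force: 2.6
```

Scaled: 0.002 m / 0.6 = 0.0033.

Request:
{"api": "creep_tool", "payload": {
  "ticks": {"x":[0,0,0],"y":[0,0,0],"z":[0.0033,0,0],"drx":[0,0,0],"dry":[0,0,0],"drz":[0,0,0]}
}}

```text
time: 11.52
eef_pos: [0.5103, -0.1268, 0.0519]
ee_rot: [[0.186, 0.983, 0.002], [0.983, -0.186, -0.0], [-0.0, 0.002, -1.0]]
force: [-6.3, 2.5, 17.1]
grip_width: 0.0003
grip_force: 8.6
```

Request:
{"api": "creep_tool", "payload": {
  "ticks": {"x":[0,0,0,0,0,0,0],"y":[0,0,0,0,0,0,0],"z":[-0.05,-0.0667,-0.0667,-0.0667,0,0,0],"drx":[0,0,0,0,0,0,0],"dry":[0,0,0,0,0,0,0],"drz":[0,0,0,0,0,0,0]}
}}

```text
time: 12.1
eef_pos: [0.509, -0.1263, 0.1989]
ee_rot: [[0.186, 0.983, 0.001], [0.983, -0.186, -0.0], [-0.0, 0.001, -1.0]]
force: [-0.4, 1.2, -0.3]
grip_width: 0.0006
grip_force: 0.0
```

```bash
python3 - <<'E'
from h import *
where()
s,c=cam('wrist','w6.png')
s,d=cam('scene','s6.png'); e=cv2.imread('pics/s5.png')
cv2.imwrite('pics/m6.png',cv2.resize(np.hstack([c['color'][10:410],cv2.resize(d['color'][140:265,210:350],(448,400),interpolation=cv2.INTER_CUBIC)]),(800,317),interpolation=cv2.INTER_AREA))
E
```

```text
local x,y,z [-0.0031 -0.0746  0.1989] rotvec to want [ 0.001  0.    -0.001] t 12.1 F [-0.4  1.2 -0.3]
```

View pics/m6.png

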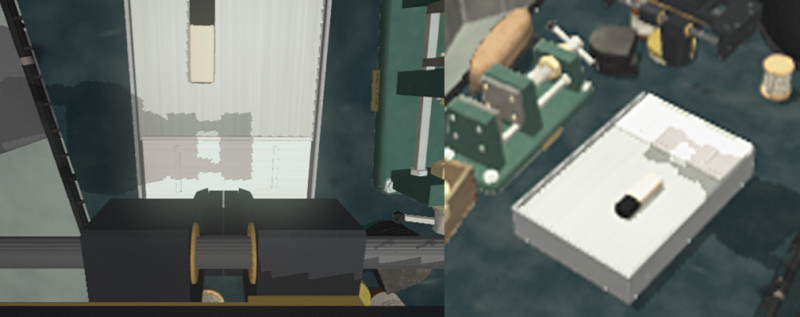

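The touch met a rigid stop at about 0.052 m, so the lid is seated. The view shows it flush, with the wax stick still on the table at (200,45).

```bash
python3 -c "
from bench import robot
print(robot.finish_job())"
```

```text
the job is handed in; nothing more can be done
None
```

I swept all five heel pieces into the trough and shut the lid fully (a light press met a firm stop), left the wax stick on the table and the items beside the tray untouched, and handed the job in at about 12 s.

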